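Set the gauge's metering valve two turns open and hold it

ROBOT

A 7-joint arm with a two-finger parallel gripper is mounted at the origin on a cart in front of the work surface, level with it; the furniture and walls round the work are solid. World frame = base frame: x ahead of the robot, y to its left, z up, the work surface at z = 0. Lengths are in m, angles in rad, forces in N, time in s.
With the tool pointing down it reaches from about 0.425 to 0.875 m from the base axis. Payload 4.7 kg.
Tool frame: the origin (TCP) lies at the very end of the fingers, on their centre line; the grasp point (between the pads) lies 19 mm behind it; z points along the fingers, y is the line along which they close (so a half turn about z gives the same grasp; the last joint's range is limited). The gripper opens to 87 mm and grips with 3 to 60 N. Pads are 19 mm wide; open, the fingers measure 117 mm over their backs; the gripper's body (75 mm by 190 mm) begins 51 mm behind the grasp point.
Start: joints at [1.214, 0.321, -0.07, 1.45, 0.023, 1.371, -0.057], TCP at [0.236, -0.606, 0.223] pointing down, gripper open.
Joint ranges: [-2.86, 2.86], [-0.3, 2.09], [-1.38, 1.24], [0.06, 2.45], [-1.56, 4.7], [0.09, 2.05], [-2.69, 2.69]. Speed limits (rad/s): [2.57, 2.57, 3.14, 3.14, 3.14, 3.14, 3.14].

INTERFACE

Orientations are given as a rotation vector (axis times angle).
In Python, from bench import ctrl, get_image, job gives the robot as it stands.
- The arm moves only by the shell command python3 -m crank 'ROWS' [FORCE]. ROWS is JSON, a list that holds one entry, the list of rows, each a list of 5 numbers: the shift along the tool's x, y, z in mm, then the turn about the tool's z in rad, then the closure, from -1 (fully open) to 1 (shut), so that 0 is half open. A call has 1 to 10 rows; each row shifts and turns the commanded pose from where the row before left it, along the tool's axes as they then stand; what a row does not reach is not made up. A row lasts 1/12 s, in which the tool goes at most 41.7 mm and 7.16 degrees, less where a joint would pass 70% of its speed; a pose out of reach is approached as far as the arm can. A call with a gripper value outside its range is refused whole. The fingers move at their own pace and stop on an object; FORCE is the grip in N (left out, the last holds). Time passes only in rows, so rows that do not move let the fingers close. It gives the time, the measured TCP pose, the force, the opening and the grip force at its end, in the units of the state.
- ctrl.get_state(): the state, without advancing time (a new reading comes with each control period).
- get_image(name): name is "scene" or "top" or "wrist"; returns a dict with "pixels" (400x640x3 uint8, red, green, blue), "fx", "fy", "cx", "cy" (pixels), "T" (4x4, takes a point from camera to world coordinates); the wrist camera has in their place "T_tool_cam" (4x4, takes a point from camera to tool coordinates, whose origin is the TCP and whose axes are the flange's). Camera axes: x right, y down, z forward; pixel columns grow to the right and rows downward; lengths in m; the calibration is good to about 2 mm. A picture is of the moment at which its call begins: read the wrist's pose just before it. There is no depth.
- job.close_job(): hands the job in; it is judged then, once.
The state is a dict: "time": time; "joint_positions": joint angles; "qd": joint speeds; "joint_torque": joint torques, N m; "position": TCP position; "tool_rot": TCP orientation; "ft_force": force on the tool from outside, world axes, zero at the start; "torque": the same for the moment, N m; "grip_width": opening from 0.0 (shut) to 1.0 (fully open); "grip_force": force on a finger pad.
Only numpy, scipy, OpenCV 4.12 (cv2) and the standard library are available. Lean on these libraries where they do the work, as an engineer would, in place of code of your own. Each camera call takes 0.05 s, during which the arm holds its last target. There are 200 camera calls.

TASK

On the test manifold one of the two red wheel valves has the black dial gauge screwed into the outlet behind it, the other only a bare brass nipple. Take the gauge's valve by its upright crank handle, turn it clockwise until it is closed against its stop, then back it off counterclockwise exactly two full turns. Finish there still gripping the handle from above, so that the setting cannot creep while the lock nut is tightened; leave the other valve as it is.

Things in the scene. Friction and masses are not known exactly. Their poses are not given: they have to be found in the camera images.
- manifold: The test manifold, fixed to the bench: a bright aluminium block 60 x 300 x 62 mm high with two red wheel valves on top and a brass outlet behind each. Origin: centre of its underside, on the bench; x points to the rear (outlets, away from the robot), y left along the block, z up. The wheels' vertical axes are at x = 0, y = +110 mm (left) and -110 mm (right).
- test_gauge: Small black-cased dial gauge (85 x 69 x 21 mm), face up, fixed: its stem is screwed into one of the two outlets. Its origin is on the underside 22 mm above the bench, 24 mm behind the outlet mouth. The valve straight in front of it, 89 mm from the origin, is the gauge's valve; this may be the left or the right one.
- bare_nipple: Bare brass nipple (22 x 50 x 25 mm), fixed, screwed into the other outlet, with nothing connected to it. Origin at the centre of its underside, 24 mm behind the outlet mouth.
- left_wheel (a joint): Angle of the left wheel, rad (red, 109 mm across; rim top 106, hub top 110 mm above the bench). 0 = closed, a hard stop; grows counterclockwise from above (opening), 6.283 a turn, up to 31.4; starts between 2 and 8. At 0 and every whole turn its handle is on the manifold's -x side of the axis, at +1.571 on its -y side. Stays where left; takes 2 to 3 N at the handle.
- left_handle: Upright black crank handle of the left wheel: a round grip 23 mm in diameter and 50 mm tall, standing 48 mm from the wheel's axis. Origin at the centre of the grip, 136 mm above the bench; the grip reaches from 111 to 161 mm. It spins freely on its own vertical pin, so a hand that grips it from above can go round the wheel's axis without turning.
- left_axis (a point): Point on the vertical axis of the left wheel, 100 mm above the bench (in the height of the wheel).
- left_outlet (a point): Mouth of the left valve's outlet, 65 mm behind the valve's axis, 31 mm above the bench.
- right_wheel (a joint): Angle of the right wheel, rad (red, 109 mm across; rim top 106, hub top 110 mm above the bench). 0 = closed, a hard stop; grows counterclockwise from above (opening), 6.283 a turn, up to 31.4; starts between 2 and 8. At 0 and every whole turn its handle is on the manifold's -x side of the axis, at +1.571 on its -y side. Stays where left; takes 2 to 3 N at the handle.
- right_handle: Upright black crank handle of the right wheel: a round grip 23 mm in diameter and 50 mm tall, standing 48 mm from the wheel's axis. Origin at the centre of the grip, 136 mm above the bench; the grip reaches from 111 to 161 mm. It spins freely on its own vertical pin, so a hand that grips it from above can go round the wheel's axis without turning.
- right_axis (a point): Point on the vertical axis of the right wheel, 100 mm above the bench (in the height of the wheel).
- right_outlet (a point): Mouth of the right valve's outlet, 65 mm behind the valve's axis, 31 mm above the bench.

How it is judged:
On the way:
1. the gauge's valve has been closed against its stop (((horizontal distance between test_gauge and left_outlet below 0.06 m and value of joint left_wheel below 0.1 rad) or (horizontal distance between test_gauge and right_outlet below 0.06 m and value of joint right_wheel below 0.1 rad))), for 0.1 s.
At the end, for the whole second after the job is handed in: the gauge's valve stands two turns (12.57 rad, within 0.3 rad) back from its stop and is still; its handle is gripped between the fingers (more than 5 N, the point midway between the finger pads within 35 mm of the handle's centre) (((horizontal distance between test_gauge and left_outlet below 0.06 m and value of joint left_wheel between 12.266 and 12.866 rad and velocity of joint left_wheel between -0.1 and 0.1 rad/s and contact force between the fingers and left_handle above 5 N and distance between the grasp point and left_handle below 0.035 m) or (horizontal distance between test_gauge and right_outlet below 0.06 m and value of joint right_wheel between 12.266 and 12.866 rad and velocity of joint right_wheel between -0.1 and 0.1 rad/s and contact force between the fingers and right_handle above 5 N and distance between the grasp point and right_handle below 0.035 m))); the arm keeps its last pose, push and grip.
It fails at once if the other valve is turned (its handle moves more than 15 mm) ((horizontal distance between test_gauge and left_outlet below 0.06 m and distance of right_handle from where it was at the start of the episode above 0.015 m) or (horizontal distance between test_gauge and right_outlet below 0.06 m and distance of left_handle from where it was at the start of the episode above 0.015 m)).
It also fails if it takes over 64 s, if anything falls off the work surface, if the arm or the gripper's body presses on something with over 40 N, if the wrist force passes 120 N, or if a joint passes its speed limit or range.

## Working session

There is one attempt and no reset: what is moved stays moved. The work goes in short steps, Python scripts to look and compute and a shell command to move; the robot and the scene stay as the last step left them, time stands still between calls to the robot, and variables do not carry over. Pictures are saved under pics/ and viewed, at most 10 in all, crops included, and the job is handed in when it is done.

```bash
mkdir -p pics; ls; python3 - <<'E'
from bench import ctrl,get_image
import cv2,numpy as np
s=ctrl.get_state();print({k:np.round(v,3).tolist() for k,v in s.items()})
for n in ["top","scene"]:
    g=get_image(n);cv2.imwrite(f"pics/{n}0.png",g["pixels"][:,:,::-1]);print(n,g["fx"],g["fy"],g["cx"],g["cy"],np.round(g["T"],4).tolist())
E
```

```text
pics
{'time': 0.0, 'joint_positions': [1.214, 0.322, -0.07, 1.452, 0.023, 1.371, -0.057], 'qd': [0.001, -0.002, -0.0, 0.0, -0.001, -0.001, -0.002], 'joint_torque': [0.0, -49.129, -0.404, -31.252, -0.064, 0.044, 0.0], 'position': [0.235, -0.605, 0.221], 'tool_rot': [-3.086, -0.579, 0.001], 'ft_force': [0.514, 0.628, -0.229], 'torque': [0.014, -0.027, -0.02], 'grip_force': 0.0, 'grip_width': 0.999}
top 450.09951956288734 450.09951956288734 313.6139032300384 198.01842653124888 [[-0.0257, -0.9918, 0.1253, 0.4395], [-0.9997, 0.0247, -0.0092, 0.2194], [0.006, -0.1255, -0.9921, 0.9469], [0.0, 0.0, 0.0, 1.0]]
scene 520.821982097415 520.821982097415 314.7033312822073 197.001675643484 [[0.7461, -0.478, 0.4635, 0.1517], [-0.6658, -0.5374, 0.5176, -0.2432], [0.0017, -0.6948, -0.7192, 0.7257], [0.0, 0.0, 0.0, 1.0]]
```

View pics/top0.png

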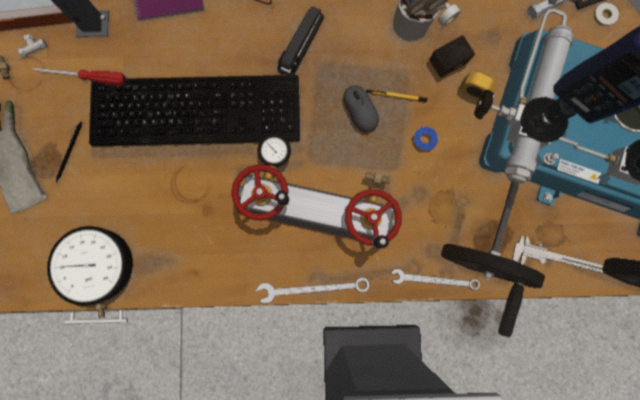

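View pics/scene0.png

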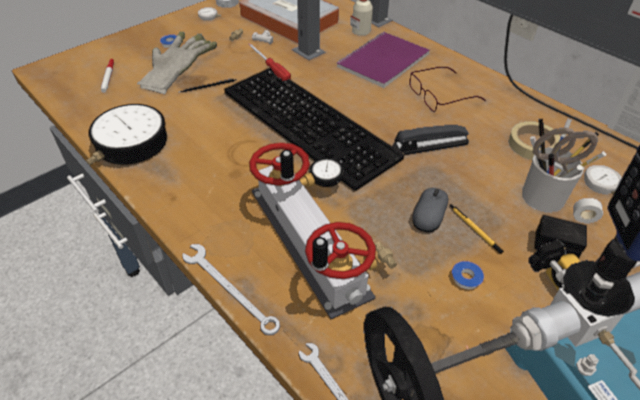

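The gauge (top view 274,151) sits behind the left wheel (261,193), whose handle top is near (282,198). The right wheel, at (373,217), has only the nipple. Next I measure the wheel axes and the left handle.

```bash
cat > h.py <<'E'
from bench import ctrl,get_image
import cv2,numpy as np
from scipy.spatial.transform import Rotation as R
def ray(g,u,v,z,T=None):
    T=g["T"] if T is None else T
    d=T[:3,:3]@np.array([(u-g["cx"])/g["fx"],(v-g["cy"])/g["fy"],1]);o=T[:3,3]
    return o+d*(z-o[2])/d[2]
def proj(g,p):
    q=g["T"][:3,:3].T@(np.asarray(p)-g["T"][:3,3]);return g["fx"]*q[0]/q[2]+g["cx"],g["fy"]*q[1]/q[2]+g["cy"]
def wheels(g):
    p=g["pixels"].astype(int);m=((p[...,0]>110)&(p[...,1]<70)&(p[...,2]<70)).astype(np.uint8)
    m=cv2.morphologyEx(m,cv2.MORPH_CLOSE,np.ones((3,3)))
    cs,_=cv2.findContours(m,cv2.RETR_EXTERNAL,cv2.CHAIN_APPROX_NONE)
    out=[]
    for c in sorted(cs,key=len)[-2:]:
        w=np.array([ray(g,*q[0],0.1)[:2] for q in cv2.convexHull(c)])
        # fit circle of known radius robustly
        from scipy.optimize import least_squares
        f=least_squares(lambda x:np.hypot(*(w-x).T)-0.0545,w.mean(0),loss="soft_l1",f_scale=0.001)
        out.append((np.round(f.x,4),np.round(np.abs(f.fun).mean(),4)))
    return out
E
python3 - <<'E'
from h import *
for n in ["top","scene"]:
    g=get_image(n);print(n,wheels(g))
    p=g["pixels"]
    if n=="top":
        c=p[165:265,220:420]; cv2.imwrite("pics/c.png",cv2.resize(c,None,fx=4,fy=4,interpolation=cv2.INTER_CUBIC)[:,:,::-1])
    # dark blob
    d=(p.max(2)<60).astype(np.uint8); k,l,st,ce=cv2.connectedComponentsWithStats(d)
    for i in range(1,k):
        if 30<st[i,4]<500:
            w=ray(g,*ce[i],0.161 if n=="top" else .136)
            if .3<w[0]<.6 and -.1<w[1]<.4: print(st[i],ce[i].round(1),w.round(4))
E
```

```text
top [(array([0.5609, 0.3143]), np.float64(0.001)), (array([0.5078, 0.0998]), np.float64(0.0016))]
[276 191  12  15  95] [282.1 198.7] [0.539  0.2676 0.161 ]
[270 216  83  22 439] [311.6 225.8] [0.4901 0.2168 0.161 ]
[373 237  15  11  98] [379.  242.2] [0.4585 0.1004 0.161 ]
[324 325  94   6 278] [371.  327.6] [0.3144 0.1203 0.161 ]
scene [(array([0.5649, 0.3134]), np.float64(0.0009)), (array([0.5113, 0.0988]), np.float64(0.0012))]
[281 151  12  28 276] [286.5 165.6] [0.5451 0.2669 0.136 ]
[313 237  15  31 350] [319.7 254.1] [0.4618 0.0922 0.136 ]
[326 304  31  11 122] [341.8 308.4] [0.4236 0.0069 0.136 ]
```

View pics/c.png

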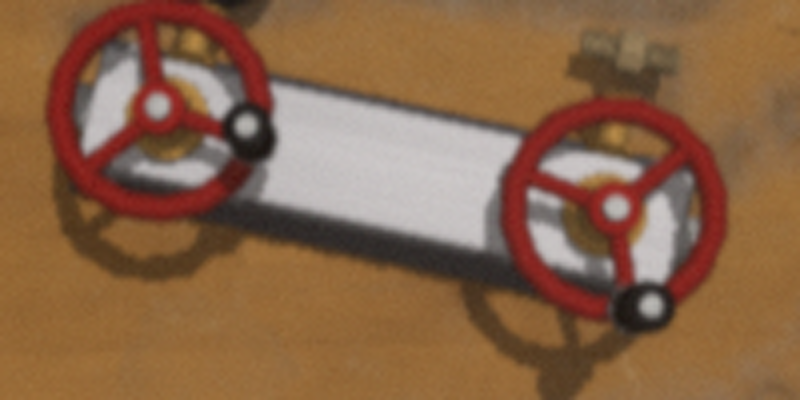

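The gauge's valve is the left one, with its axis near (0.563, 0.314) and its handle near (0.543, 0.267). That puts the wheel at about 7.7 rad, so the handle starts on the -y side. Before sweeping across, I'll check how tall the obstacles on the way are.

```bash
python3 - <<'E'
from h import *
t=get_image("top");s=get_image("scene")
def tri(a,b):
    P=[];d=[]
    for g,q in((t,a),(s,b)):
        T=g["T"];P.append(T[:3,3]);d.append(T[:3,:3]@np.array([(q[0]-g["cx"])/g["fx"],(q[1]-g["cy"])/g["fy"],1]))
    x=np.linalg.lstsq(np.c_[d[0],-d[1]],P[1]-P[0],rcond=None)[0]
    return ((P[0]+x[0]*d[0]+P[1]+x[1]*d[1])/2).round(3)
print("wheel centre",tri((492,265),(402,360)),"pipe/knob",tri((543,120),(598,280)),"cyl end",tri((515,178),(525,330)), "meter",tri((560,85),(612,185)))
for q in[(330,325),(420,325),(520,330)]:print([ray(t,*q,z).round(2)[:2].tolist() for z in(0,.3,.5)])
a=np.array([.563,.3139]);b=np.array([.5095,.0993]);y=(a-b)/np.linalg.norm(a-b);x=np.array([y[1],-y[0]])
h=np.array([.5435,.267])-a;print("yaw",np.degrees(np.arctan2(x[1],x[0])),"handle man",h@x,h@y,"ang",np.arctan2(-h@y,-h@x))
w=get_image("wrist");cv2.imwrite("pics/w0.png",w["pixels"][:,:,::-1]);print(np.round(w["T_tool_cam"],3).tolist(),w["fx"],w["cx"],w["cy"])
E
```

```text
wheel centre [ 0.416 -0.097  0.157] pipe/knob [ 0.666 -0.196  0.185] cyl end [ 0.575 -0.166  0.128] meter [ 0.679 -0.154  0.313]
[[0.3, 0.18], [0.34, 0.2], [0.37, 0.2]]
[[0.29, -0.0], [0.34, 0.07], [0.37, 0.12]]
[[0.28, -0.21], [0.33, -0.07], [0.36, 0.02]]
yaw -13.998544747949563 handle man -0.007575905401464354 -0.050224154122773056 ang 1.421083134851295
[[0.001, -0.955, -0.297, 0.082], [1.0, 0.001, 0.0, 0.001], [0.0, -0.297, 0.955, -0.162], [0.0, 0.0, 0.0, 1.0]] 330.01271905378724 325.32226606889174 194.17509551907787
```

```bash
python3 -m crank '[[[0,0,-28,0.123,-1],[0,0,-28,0.123,-1],[0,0,-28,0.123,-1],[0,0,-28,0.123,-1],[0,0,-28,0.122,-1],[8,-34,0,0,-1],[8,-34,0,0,-1],[8,-34,0,0,-1],[8,-34,0,0,-1],[8,-34,0,0,-1]]]' 40; python3 -m crank '[[[8,-34,0,0,-1],[8,-34,0,0,-1],[8,-34,0,0,-1],[8,-34,0,0,-1],[8,-34,0,0,-1],[8,-34,0,0,-1],[8,-34,0,0,-1],[8,-34,0,0,-1],[8,-34,0,0,-1],[8,-34,0,0,-1]]]'
```

```text
time: 1.18
position: [0.3158, -0.4489, 0.3627]
tool_rot: [3.118, -0.381, 0.0]
ft_force: [1.7, -0.3, 0.3]
grip_width: 1.004
grip_force: 0.0
time: 2.02
position: [0.4752, -0.138, 0.3629]
tool_rot: [3.118, -0.381, 0.001]
ft_force: [0.5, -0.4, -0.1]
grip_width: 0.996
grip_force: 0.0
```

```bash
python3 -m crank '[[[-3,-34,0,0,-1],[-3,-34,0,0,-1],[-3,-34,0,0,-1],[-3,-34,0,0,-1],[-3,-34,0,0,-1],[-3,-34,0,0,-1],[-3,-34,0,0,-1],[-3,-34,0,0,-1],[-3,-34,0,0,-1],[-3,-34,0,0,-1]]]' && python3 -m crank '[[[-3,-33,20,0,-1],[-3,-33,20,0,-1],[0,0,20,0,-1],[0,0,20,0,-1],[0,0,15,0,-1],[0,0,0,0,-1],[0,0,0,0,-1]]]'; python3 - <<'E'
from h import *
s=ctrl.get_state();w=get_image("wrist");cv2.imwrite("pics/w1.png",w["pixels"][:,:,::-1])
print(s["position"],s["tool_rot"])
T=np.eye(4);T[:3,:3]=R.from_rotvec(s["tool_rot"]).as_matrix();T[:3,3]=s["position"];T=T@w["T_tool_cam"]
w["T"]=T
print("pred handle top px",proj(w,[.5435,.267,.161]),"axis px",proj(w,[.563,.3139,.11]))
np.savez("pics/w1.npz",T=T,k=[w["fx"],w["fy"],w["cx"],w["cy"]])
E
```

```text
time: 2.85
position: [0.5276, 0.1989, 0.3628]
tool_rot: [3.118, -0.382, 0.001]
ft_force: [1.3, 1.0, 0.0]
grip_width: 1.002
grip_force: 0.0
time: 3.43
position: [0.5374, 0.2626, 0.2671]
tool_rot: [3.118, -0.381, -0.002]
ft_force: [-0.2, -1.0, 0.3]
grip_width: 1.001
grip_force: 0.0
[0.53737442 0.26259388 0.26712725] [ 3.11752815e+00 -3.81352741e-01 -1.84531254e-03]
pred handle top px (np.float64(317.72236021029437), np.float64(187.12858660095728)) axis px (np.float64(267.8904136685941), np.float64(165.3015311938825))
```

View pics/w1.png

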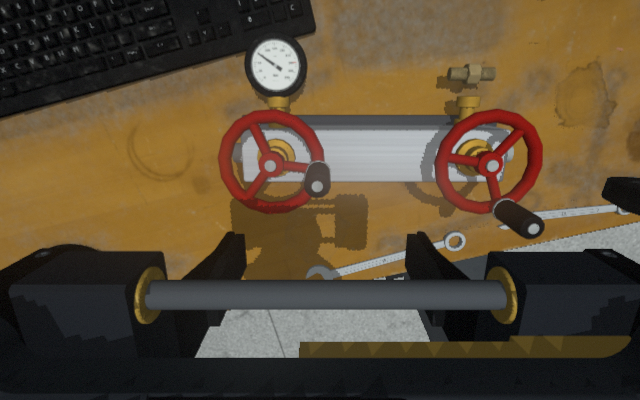

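The wrist view shows the gauge behind the left wheel. The handle top is at (317,186), against a predicted (318,187), and the hub is at (270,165). I'll refine the axis from this picture and then go down.

```bash
python3 - <<'E'
from h import *
d=np.load("pics/w1.npz");g=dict(zip(["fx","fy","cx","cy"],d["k"]));g["T"]=d["T"];g["pixels"]=cv2.imread("pics/w1.png")[:,:,::-1]
ax=wheels(g);print(ax);h=ray(g,317,186,.161);print(h, ray(g,270,165,.11))
s=ctrl.get_state();Rt=R.from_rotvec(s["tool_rot"]).as_matrix();print("tool mm",Rt.T@(h-s["position"])*1e3)
E
```

```text
[(array([0.5616, 0.3122]), np.float64(0.0017)), (array([0.5091, 0.0979]), np.float64(0.0012))]
[0.54460814 0.26734715 0.161     ] [0.56279048 0.31179294 0.11      ]
tool mm [  5.37045633  -5.8403824  107.30063681]
```

```bash
python3 -m crank '[[[5,-6,10,0,-1],[0,0,30,0,-1],[0,0,30,0,-1],[0,0,30,0,-1],[0,0,25,0,-1],[0,0,20,0,-1],[0,0,0,0,-1],[0,0,0,0,1],[0,0,0,0,1],[0,0,0,0,1]]]' 40; python3 -m crank '[[[0,0,0,0,1],[0,0,0,0,1],[0,0,0,0,1],[0,0,0,0,1]]]'
```

```text
time: 4.32
position: [0.5453, 0.2685, 0.1247]
tool_rot: [-3.117, 0.381, -0.005]
ft_force: [0.8, -0.1, 0.4]
grip_width: 0.848
grip_force: 0.0
time: 4.65
position: [0.5441, 0.2676, 0.123]
tool_rot: [-3.118, 0.381, -0.001]
ft_force: [0.2, 0.4, -0.8]
grip_width: 0.558
grip_force: 0.0
```

```bash
python3 -m crank '[[[0,0,0,0,1],[0,0,0,0,1],[0,0,0,0,1],[0,0,0,0,1],[0,0,0,0,1],[0,0,0,0,1]]]' 40
```

```text
time: 5.15
position: [0.544, 0.2681, 0.1225]
tool_rot: [-3.118, 0.381, -0.0]
ft_force: [2.3, 2.2, -2.0]
grip_width: 0.251
grip_force: 40.0
```

```bash
python3 -m crank '[[[-6.2,-1.2,0,0,1],[-11.6,-4.8,0,0,1],[-9.9,-7.6,0,0,1],[-7.6,-9.9,0,0,1],[-4.8,-11.6,0,0,1],[-1.6,-12.4,0,0,1],[0,0,0,0,1],[0,0,0,0,1],[0,0,0,0,1]]]'
```

```text
time: 5.9
position: [0.5148, 0.3247, 0.1225]
tool_rot: [-3.118, 0.38, -0.0]
ft_force: [3.6, 1.8, -0.9]
grip_width: 0.252
grip_force: 40.0
```

```bash
python3 -m crank '[[[1.6,-12.4,0,0,1],[4.8,-11.6,0,0,1],[7.6,-9.9,0,0,1],[9.9,-7.6,0,0,1],[11.6,-4.8,0,0,1],[12.4,-1.6,0,0,1],[0,0,0,0,1],[0,0,0,0,1]]]'; python3 -m crank '[[[12.4,1.6,0,0,1],[11.6,4.8,0,0,1],[9.9,7.6,0,0,1],[7.6,9.9,0,0,1],[4.8,11.6,0,0,1],[1.6,12.4,0,0,1],[0,0,0,0,1],[0,0,0,0,1]]]'
```

```text
time: 6.57
position: [0.573, 0.3594, 0.1225]
tool_rot: [-3.117, 0.381, -0.0]
ft_force: [2.7, 3.7, -1.7]
grip_width: 0.254
grip_force: 40.0
time: 7.23
position: [0.6071, 0.2985, 0.1225]
tool_rot: [3.115, -0.383, -0.002]
ft_force: [-0.9, -2.7, 1.5]
grip_width: 0.257
grip_force: 40.0
```

```bash
python3 -m crank '[[[-1.6,12.4,0,0,1],[-4.8,11.6,0,0,1],[-7.6,9.9,0,0,1],[-9.9,7.6,0,0,1],[-11.6,4.8,0,0,1],[-12.4,1.6,0,0,1],[0,0,0,0,1],[0,0,0,0,1]]]'; python3 -m crank '[[[-12.4,-1.6,0,0,1],[-11.6,-4.8,0,0,1],[-9.9,-7.6,0,0,1],[-7.6,-9.9,0,0,1],[-4.8,-11.6,0,0,1],[-1.6,-8.4,0,0,1],[0,0,0,0,1],[0,0,0,0,1]]]'
```

```text
time: 7.9
position: [0.5483, 0.2667, 0.1225]
tool_rot: [3.118, -0.378, -0.002]
ft_force: [-1.5, 1.7, -0.2]
grip_width: 0.254
grip_force: 40.0
time: 8.57
position: [0.5142, 0.3223, 0.1225]
tool_rot: [-3.116, 0.378, -0.001]
ft_force: [5.3, 1.4, -2.3]
grip_width: 0.252
grip_force: 40.0
```

Near the stop. I'll push on in small steps and watch the force.

```bash
python3 -m crank '[[[0,-2,0,0,1],[0,-2,0,0,1],[0,0,0,0,1],[0,0,0,0,1]]]';python3 -m crank '[[[0,-2,0,0,1],[0,-2,0,0,1],[0,0,0,0,1],[0,0,0,0,1]]]'
```

```text
time: 8.9
position: [0.5146, 0.3239, 0.1225]
tool_rot: [3.118, -0.381, -0.001]
ft_force: [1.5, -1.6, 0.2]
grip_width: 0.253
grip_force: 40.0
time: 9.23
position: [0.5147, 0.3245, 0.1224]
tool_rot: [3.112, -0.382, -0.004]
ft_force: [-3.1, -9.1, 5.4]
grip_width: 0.252
grip_force: 40.0
```

```bash
python3 -m crank '[[[0,-2,0,0,1],[0,0,0,0,1],[0,0,0,0,1],[0,0,0,0,1]]]'
```

```text
time: 9.57
position: [0.5147, 0.3246, 0.1224]
tool_rot: [3.108, -0.383, -0.006]
ft_force: [-5.9, -13.2, 8.9]
grip_width: 0.251
grip_force: 40.0
```

The stop is confirmed: force is up to 14 N and the tool no longer advances, at (0.5147, 0.3246). I'll relieve the push and back off one turn.

```bash
python3 -m crank '[[[0,6,0,0,1],[0,0,0,0,1],[1.6,12.4,0,0,1],[4.8,11.6,0,0,1],[7.6,9.9,0,0,1],[9.9,7.6,0,0,1],[11.6,4.8,0,0,1],[12.4,1.6,0,0,1],[0,0,0,0,1],[0,0,0,0,1]]]'; python3 -m crank '[[[12.4,-1.6,0,0,1],[11.6,-4.8,0,0,1],[9.9,-7.6,0,0,1],[7.6,-9.9,0,0,1],[4.8,-11.6,0,0,1],[1.6,-12.4,0,0,1],[0,0,0,0,1],[0,0,0,0,1]]]'; python3 -m crank '[[[-1.6,-12.4,0,0,1],[-4.8,-11.6,0,0,1],[-7.6,-9.9,0,0,1],[-9.9,-7.6,0,0,1],[-11.6,-4.8,0,0,1],[-12.4,-1.6,0,0,1],[0,0,0,0,1],[0,0,0,0,1]]]'
```

```text
time: 10.4
position: [0.5518, 0.2658, 0.1225]
tool_rot: [-3.116, 0.383, -0.002]
ft_force: [3.0, 3.8, -2.8]
grip_width: 0.254
grip_force: 40.0
time: 11.07
position: [0.6079, 0.3013, 0.1225]
tool_rot: [-3.118, 0.38, 0.001]
ft_force: [-0.7, 2.2, 0.5]
grip_width: 0.258
grip_force: 40.0
time: 11.73
position: [0.57, 0.3601, 0.1225]
tool_rot: [3.119, -0.377, -0.004]
ft_force: [-2.9, -0.6, 0.7]
grip_width: 0.254
grip_force: 40.0
```

```bash
python3 -m crank '[[[-12.4,1.6,0,0,1],[-11.6,4.8,0,0,1],[-9.9,7.6,0,0,1],[-7.6,9.9,0,0,1],[-4.8,11.6,0,0,1],[-1.6,12.4,0,0,1],[0,0,0,0,1],[0,0,0,0,1]]]'
```

```text
time: 12.4
position: [0.5144, 0.3228, 0.1224]
tool_rot: [3.117, -0.383, -0.002]
ft_force: [-1.1, -2.3, 1.1]
grip_width: 0.254
grip_force: 40.0
```

One turn is done, with the handle back at its stop position. Now the second.

```bash
python3 -m crank '[[[1.6,12.4,0,0,1],[4.8,11.6,0,0,1],[7.6,9.9,0,0,1],[9.9,7.6,0,0,1],[11.6,4.8,0,0,1],[12.4,1.6,0,0,1],[0,0,0,0,1],[0,0,0,0,1]]]'; python3 -m crank '[[[12.4,-1.6,0,0,1],[11.6,-4.8,0,0,1],[9.9,-7.6,0,0,1],[7.6,-9.9,0,0,1],[4.8,-11.6,0,0,1],[1.6,-12.4,0,0,1],[0,0,0,0,1],[0,0,0,0,1]]]'; python3 -m crank '[[[-1.6,-12.4,0,0,1],[-4.8,-11.6,0,0,1],[-7.6,-9.9,0,0,1],[-9.9,-7.6,0,0,1],[-11.6,-4.8,0,0,1],[-12.4,-1.6,0,0,1],[0,0,0,0,1],[0,0,0,0,1]]]'; python3 -m crank '[[[-12.4,1.6,0,0,1],[-11.6,4.8,0,0,1],[-9.9,7.6,0,0,1],[-7.6,9.9,0,0,1],[-4.8,11.6,0,0,1],[-1.6,12.4,0,0,1],[0,0,0,0,1],[0,0,0,0,1],[0,0,0,0,1],[0,0,0,0,1]]]'
```

```text
time: 13.07
position: [0.5522, 0.2657, 0.1225]
tool_rot: [-3.115, 0.383, -0.003]
ft_force: [3.2, 4.6, -2.0]
grip_width: 0.256
grip_force: 40.0
time: 13.73
position: [0.6079, 0.3011, 0.1225]
tool_rot: [-3.118, 0.38, 0.002]
ft_force: [-2.4, 2.2, 0.7]
grip_width: 0.251
grip_force: 40.0
time: 14.4
position: [0.57, 0.3601, 0.1225]
tool_rot: [3.119, -0.377, -0.004]
ft_force: [-2.7, 1.1, 0.3]
grip_width: 0.256
grip_force: 40.0
time: 15.23
position: [0.5146, 0.3241, 0.1224]
tool_rot: [3.118, -0.381, -0.001]
ft_force: [-0.8, -1.4, 1.9]
grip_width: 0.252
grip_force: 40.0
```

The handle is within 1 mm of its stop position after two turns, and the 40 N grip holds. One short pause and I hand it in.

```bash
python3 -m crank '[[[0,0,0,0,1],[0,0,0,0,1],[0,0,0,0,1],[0,0,0,0,1]]]'; python3 -c "
from bench import job
print(job.close_job())"
```

```text
time: 15.57
position: [0.5147, 0.3242, 0.1224]
tool_rot: [-3.118, 0.38, 0.001]
ft_force: [-2.1, -0.5, 1.6]
grip_width: 0.253
grip_force: 40.0
the job is handed in; nothing more can be done
None
```

I closed the gauge's valve (the left one) against its stop, backed it off two full turns to within 1 mm of its stop position at the handle, and handed the job in at 15.6 s, still gripping the handle from above at 40 N; the right valve was not touched, and no verdict came back.

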